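# Tip the pastry tubes into the V-shaped tin

## Task

Lift the pale grey tray by its grip and tip it gently, low over the V-shaped steel tin (not the flat-bottomed one), so that both bamboo pastry tubes roll out and lie in line along the tin's fold. Do not touch the tubes with the gripper, and afterwards stand the empty tray upright on the counter again.

Things in the scene. Friction and masses are not known exactly. Their poses are not given: they have to be found in the camera images.
- tray: Pale grey scoop tray, 100 (x) x 180 (y) mm, 0.25 kg; origin centre of underside. Open pouring edge at x -50, 25 mm up, front corners reach the counter; floor falls 14 deg from it to the back wall, so tipping the front down 35-45 deg empties it. Grip: upright board 14 mm thick (x 36 to 50), 80 long in y, clear 60 to 98 mm up. Side walls and middle divider 42 high. Front (-x) starts robotward.
- trough: Fixed V-shaped steel tin of bent sheet, 223 mm long; two 45 deg walls meet in a fold along its y. Origin on the counter under the fold's middle, z up. Fold 10 mm up inside, rims 70 mm up at x -60 and +60; low closed ends. A tube lying in the fold has its axis 27 mm above the counter. Yaw within 20 deg of 0. A flat-bottomed tin of equal size nearby is not it.
- tube_a: Loose bamboo pastry tube, 24 mm across, 70 mm long, 30 g; origin its centre, long axis its own y. Starts in the tray's +y half (tray y about +45), along the tray's y, against the back wall (tray x 24, axis 19 mm up). Rolls freely: carry the tray smoothly.
- tube_b: The second, identical bamboo pastry tube; starts in the tray's -y half (tray y about -45).
Mind the look-alikes: they are no part of the job. What is shaped like the tray but purple is not meant.

How it is judged:
By the outcome, as a careful person would: the job done as asked, in the order asked, and still so for the second after the job is handed in, with the robot touching nothing.
It also fails if it takes over 61 s, if anything falls off the work surface, if the arm or the gripper's body presses on something with over 40 N, if the wrist force passes 120 N, or if a joint passes its speed limit or range.

## Robot

A 7-joint arm with a two-finger parallel gripper is mounted at the origin on the work surface. World frame = base frame: x ahead of the robot, y to its left, z up, the work surface at z = 0. Lengths are in m, angles in rad, forces in N, time in s.
With the tool pointing down it reaches from about 0.425 to 0.875 m from the base axis. Payload 4.7 kg.
Tool frame: the origin (TCP) lies at the very end of the fingers, on their centre line; the grasp point (between the pads) lies 19 mm behind it; x points along the fingers, y is the direction in which the jaws open and shut, and the axes are right-handed (so a half turn about x gives the same grasp; the last joint's range is limited). The gripper opens to 87 mm and grips with 3 to 60 N. Pads are 19 mm wide; open, the fingers measure 117 mm over their backs; the gripper's body (75 mm by 190 mm) begins 51 mm behind the grasp point.
Start: joints at [1.258, 0.321, -0.07, 1.45, 0.023, 1.371, -0.057], TCP at [0.209, -0.616, 0.223] pointing down, gripper open.
Joint ranges: [-2.86, 2.86], [-0.3, 2.09], [-1.38, 1.24], [0.06, 2.45], [-1.56, 4.7], [0.09, 2.05], [-2.69, 2.69]. Speed limits (rad/s): [2.57, 2.57, 3.14, 3.14, 3.14, 3.14, 3.14].

## Interface

Orientations are given as a rotation vector (axis times angle).
In Python, from bench import ctrl gives the robot as it stands.
- The arm moves only by the tool step_arm, never from a script. Its argument "increments" is one flat list of numbers, 6 for each row, row after row: the shift along the tool's x, y, z in cm, then the turn, a rotation vector about the tool's x, y, z in rad. In form: [tx, ty, tz, ax, ay, az, tx, ty, tz, ax, ay, az, ...]. A call has 1 to 12 rows; each row shifts and turns the commanded pose from where the row before left it, along the tool's axes as they then stand; what a row does not reach is not made up. A row lasts 1/8 s, in which the tool goes at most 62.5 mm and 10.7 degrees, less where a joint would pass 70% of its speed; a pose out of reach is approached as far as the arm can. A call with a gripper value outside its range is refused whole. "fingers" is the opening in per cent of the stroke, from 0 (shut) to 100 (fully open), set as the call begins (left out, the last holds). The fingers move at their own pace and stop on an object; "force" is the grip in N (left out, the last holds). Time passes only in rows, so rows that do not move let the fingers close. It gives the time, the measured TCP pose, the force and the opening at its end, in the units of the state.
- ctrl.get_state(): the state, without advancing time (a new reading comes with each control period).
- ctrl.get_image(name): name is "scene" or "top"; returns the picture (384x512x3 uint8, red, green, blue); there is no depth.
- ctrl.camera_params(name): a dict with "vertical_fov" (degrees; the focal length in pixels is half the picture's height over the tangent of half this angle, whatever the lens; pixels are square), "cx", "cy" (the principal point, pixels), "k1" (the pictures are not rectified: a ray, as slopes to the right and down, at radius r is drawn at 1 + k1 r^2 times it, then the intrinsics apply), "R" (3x3) and "t" (3): a world point X has camera coordinates R X + t. Camera axes: x right, y down, z forward; pixel columns grow to the right and rows downward; lengths in m; the calibration is good to about 2 mm. A picture is of the moment at which its call begins. camera_params takes no time and is no camera call.
- ctrl.close_job(): hands the job in, once; it reports no verdict.
Trained networks look in the newest picture that a camera, given by its name, has taken for a name from the list of things; names that differ only in an ending like _2 or _b are one class to them, and where a whole thing is asked for, a point or a joint stands for the part that bears it (a point fixed in the world has none). Each returns a list of dicts, best first, with "score" (0 to 1); they miss things now and then, are a little off and sometimes report something else, mostly with a low value. They report only what shows in the picture. A call takes as long as a camera call. They do not tell look-alikes from the thing itself.
- ctrl.search_frame(camera, name): "xyz" ([x, y, z] in m, in the coordinates of the camera as it stood for that picture, good to about 4 mm: the middle of the surface that is visible of it).
- ctrl.silhouettes(camera, name): "pixels" (384x512 bool, what is visible of it).
- ctrl.spot_point(camera, name): "xyz" ([x, y, z] in m, in the coordinates of the camera as it stood for that picture, good to about 4 mm: a listed point, or the origin of a listed thing).
The state is a dict: "time": time; "joint_positions": joint angles; "qd": joint speeds; "joint_torque": joint torques, N m; "position": TCP position; "tool_rot": TCP orientation; "ft_force": force on the tool from outside, world axes, zero at the start; "torque": the same for the moment, N m; "grip_width": opening from 0.0 (shut) to 1.0 (fully open).
Only numpy, scipy, OpenCV 4.12 (cv2) and the standard library are available. Lean on these libraries where they do the work, as an engineer would, in place of code of your own. Each camera call takes 0.05 s, during which the arm holds its last target.

## Working session

There is one attempt and no reset: what is moved stays moved. The work goes in short steps, Python scripts to look and compute and a tool call to move; the robot and the scene stay as the last step left them, time stands still between calls to the robot, and variables do not carry over. Pictures are saved under pics/ and viewed, and the job is handed in when it is done.

Besides the shell and the picture viewer there is one more tool, called by a JSON object that holds its "op" and its "data". step_arm: Moves the arm, as the interface text tells. Its arguments: {"type":"object","properties":{"increments":{"type":"array","items":{"type":"number"}},"fingers":{"type":"number"},"force":{"type":"number"}},"required":["increments"]}

```bash
ls; mkdir -p pics
python3 - <<'E'
from bench import ctrl
import cv2
s=ctrl.get_state();print({k:s[k] for k in('time','position','tool_rot','grip_width','ft_force')})
for n in('scene','top'):
    cv2.imwrite(f'pics/{n}0.png',cv2.cvtColor(ctrl.get_image(n),cv2.COLOR_RGB2BGR))
    print(n,ctrl.camera_params(n))
    for o in('tray','trough','tube_a'):
        print(o,[(d['score'],d['xyz']) for d in ctrl.spot_point(n,o)])
E
```

```text
pics
{'time': 0.0, 'position': array([ 0.20840294, -0.61509536,  0.22144597]), 'tool_rot': array([ 2.04491384,  0.33914768, -2.04579349]), 'grip_width': 0.9978585701984836, 'ft_force': array([ 0.0855041 ,  0.18087604, -0.21920339])}
scene {'vertical_fov': 52.61568488109764, 'cx': 253.45439355609, 'cy': 190.0561600916926, 'k1': -0.028355245018720283, 'R': array([[-4.63778458e-01,  8.85950956e-01, -6.67052047e-04],
       [ 4.51248628e-01,  2.35571992e-01, -8.60744162e-01],
       [-7.62419975e-01, -3.99495607e-01, -5.09037369e-01]]), 't': array([ 0.20462167, -0.19966862,  1.5122602 ])}
tray [(0.8, [0.3229, 0.2097, 0.8252]), (0.65, [0.289, 0.0786, 1.0406])]
trough [(0.78, [-0.0515, 0.0342, 1.1256])]
tube_a []
top {'vertical_fov': 48.82527944026516, 'cx': 252.6818803276172, 'cy': 190.48900762927636, 'k1': -0.06498058907317515, 'R': array([[ 0.02781551, -0.99954727,  0.01146933],
       [-0.99161558, -0.02903963, -0.1259176 ],
       [ 0.12619366, -0.0078707 , -0.9919744 ]]), 't': array([0.04765431, 0.55129157, 1.04086968])}
tray [(0.83, [-0.2714, 0.1005, 1.0957]), (0.66, [-0.4125, -0.114, 1.1178])]
trough [(0.82, [0.075, 0.0302, 1.1091])]
tube_a [(0.79, [-0.2233, 0.0754, 1.0772]), (0.5, [-0.3211, 0.0783, 1.0774])]
```

View pics/scene0.png

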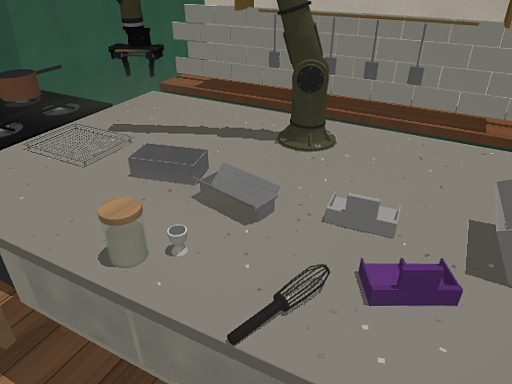

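View pics/top0.png

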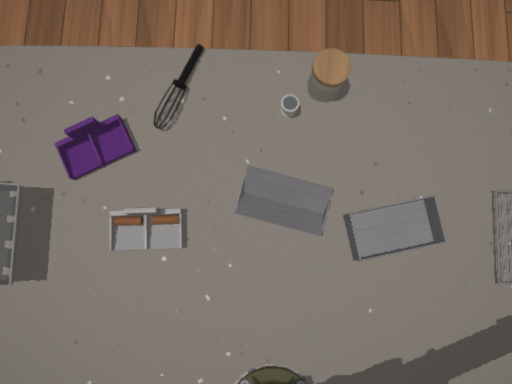

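Candidates: the grey tray at top (146,230) and the purple look-alike at (95,147). For the tins, (285,200) looks like the V and (393,228) looks flat-bottomed. I'll check these in crops and measure.

```bash
cat > h.py <<'E'
import numpy as np, cv2
from bench import ctrl
def P(n):
    p=ctrl.camera_params(n); f=192/np.tan(np.radians(p['vertical_fov']/2)); return p,f
def c2w(n,x):
    p,_=P(n); return np.array(p['R']).T@(np.array(x)-p['t'])
def proj(n,X):
    p,f=P(n); c=np.atleast_2d(X)@np.array(p['R']).T+p['t']; s=c[:,:2]/c[:,2:]; r2=(s**2).sum(1,keepdims=True)
    return s*(1+p['k1']*r2)*f+[p['cx'],p['cy']]
def unproj(n,uv,z):
    p,f=P(n); uv=np.atleast_2d(uv).astype(float)
    d=(uv-[p['cx'],p['cy']])/f; s=d.copy()
    for _ in range(20): s=d/(1+p['k1']*(s**2).sum(1,keepdims=True))
    R=np.array(p['R']); o=-R.T@p['t']; w=np.c_[s,np.ones(len(s))]@R
    return o+w*((z-o[2])/w[:,2:])
def save(n,name,box=None,scale=1,pts=None,img=None):
    im=cv2.cvtColor(ctrl.get_image(n) if img is None else img,cv2.COLOR_RGB2BGR)
    b=box or (0,0,512,384); im=cv2.resize(im[b[1]:b[3],b[0]:b[2]],None,fx=scale,fy=scale,interpolation=cv2.INTER_CUBIC)
    if pts is not None:
        for u,v in pts: cv2.circle(im,(int((u-b[0]+.5)*scale),int((v-b[1]+.5)*scale)),2,(0,0,255),-1)
    cv2.imwrite('pics/'+name,im)
E
python3 - <<'E'
from h import *
a=ctrl.get_image('top')
for o in('tray','trough','tube_a'):
    for d in ctrl.spot_point('top',o): print(o,d['score'],c2w('top',d['xyz']).round(4))
save('top','c1.png',(95,195,200,262),6,img=a)
save('top','c2.png',(220,155,345,245),6,img=a)
b=ctrl.get_image('scene')
for o in('tray','trough'):
    for d in ctrl.spot_point('scene',o): print(o,d['score'],c2w('scene',d['xyz']).round(4))
save('scene','c3.png',(120,130,290,230),4.5,img=b)
E
```

```text
tray 0.72 [ 0.6561  0.4779 -0.0031]
tray 0.59 [4.453e-01 3.324e-01 1.000e-04]
trough 0.73 [ 0.5239 -0.0127 -0.0034]
tube_a 0.74 [0.4657 0.383  0.0207]
tube_a 0.54 [0.4683 0.2812 0.0205]
tray 0.89 [ 0.4475  0.3321 -0.0035]
tray 0.59 [ 0.6526  0.476  -0.0019]
tray 0.49 [ 0.5202 -0.0157 -0.0011]
trough 0.77 [ 0.5215 -0.0203 -0.0038]
```

View pics/c1.png

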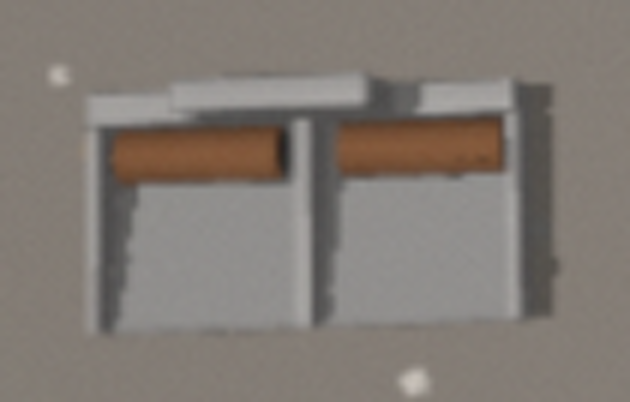

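View pics/c2.png

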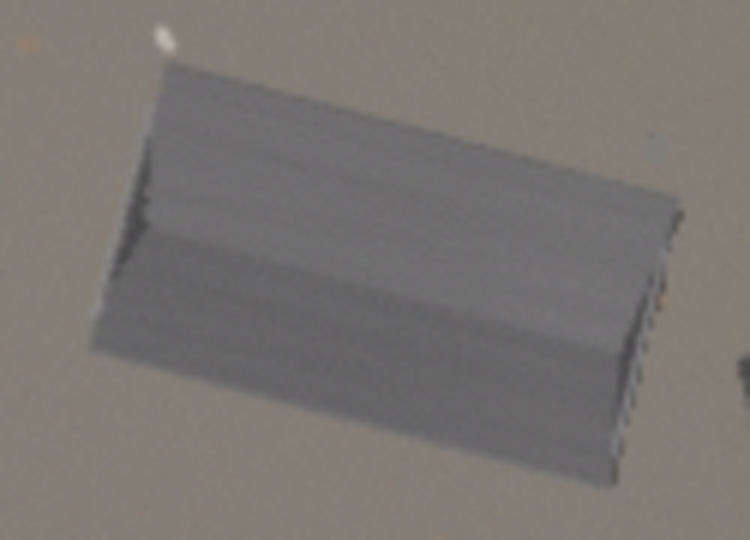

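View pics/c3.png

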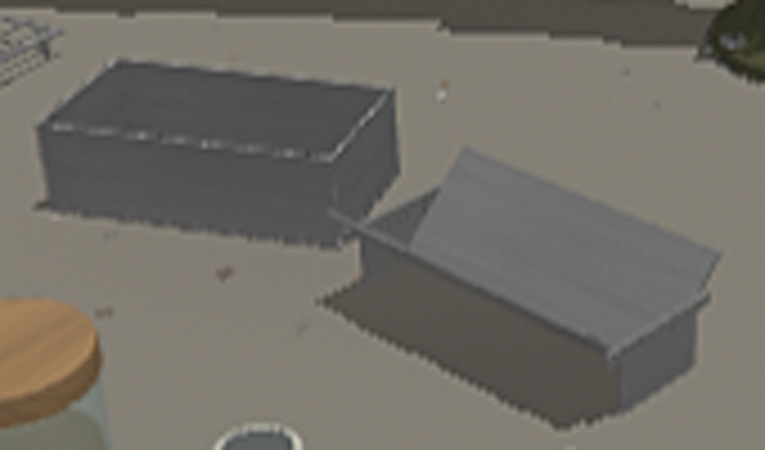

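```bash
cat > fit.py <<'E'
from h import *
from scipy.optimize import least_squares
def fit(n,M,uv,x0):
    def T(p): 
        c,s=np.cos(p[2]),np.sin(p[2]); return M@np.array([[c,-s,0],[s,c,0],[0,0,1]]).T+[p[0],p[1],0]
    r=least_squares(lambda p:(proj(n,T(p))-uv).ravel(),x0); return r.x, r.fun.reshape(-1,2)
E
python3 - <<'E'
from fit import *
uv=np.array([[170,65],[680,200],[613,485],[92,348]])/6+[220,155]-.0
M=np.array([[60,111.5,70],[60,-111.5,70],[-60,-111.5,70],[-60,111.5,70]])/1e3
p,r=fit('top',M,uv,[.52,-.015,0]);print('trough',p.round(4),np.degrees(p[2]),r.round(1))
uv=np.array([[150,228],[622,350]])/6+[220,155]
w=unproj('top',uv,.010);print('fold',w.round(4),w.mean(0),np.linalg.norm(w[0]-w[1]), np.degrees(np.arctan2(-(w[0]-w[1])[0],(w[0]-w[1])[1])))
uv=np.array([[88,97],[513,80],[172,82],[367,73],[367,102],[175,108]])/6+[95,195]
M=np.array([[50,90,42],[50,-90,42],[50,40,98],[50,-40,98],[36,-40,98],[36,40,98]])/1e3
p,r=fit('top',M,uv,[.445,.33,0]);print('tray',p.round(4),np.degrees(p[2]),r.round(1))
c,s=np.cos(p[2]),np.sin(p[2])
print('grip ctr',p[0]+.043*c,p[1]+.043*s)
# grip in scene
im=ctrl.get_image('scene'); 
R=np.array([[c,-s,0],[s,c,0],[0,0,1]])
MM=np.array([[50,40,98],[50,-40,98],[36,-40,98],[36,40,98],[50,90,0],[50,-90,0],[50,90,42],[50,-90,42]])/1e3
save('scene','c4.png',(310,180,420,245),7,proj('scene',MM@R.T+[p[0],p[1],0]),im)
MM=np.r_[MM,np.array([[-50,90,25],[-50,-90,25],[-50,90,0]])/1e3]
save('top','c5.png',(95,195,200,262),6,proj('top',MM@R.T+[p[0],p[1],0]))
E
```

```text
trough [ 0.5226 -0.0159 -0.2304] -13.199050869561242 [[-1.2 -0.1]
 [ 1.1  0.4]
 [ 0.9  0.1]
 [-0.8 -0.4]]
fold [[ 0.5457  0.0829  0.01  ]
 [ 0.4985 -0.1225  0.01  ]] [ 0.52209965 -0.01978342  0.01      ] 0.21079896761706768 -12.924556102240729
tray [0.4431 0.3282 0.0705] 4.040792299041919 [[ 0.2 -0.4]
 [ 0.6 -0.4]
 [-0.5 -0.5]
 [ 0.3 -0.4]
 [ 0.4  0.6]
 [-1.   1. ]]
grip ctr 0.4860348880836249 0.3311970552314944
```

View pics/c4.png

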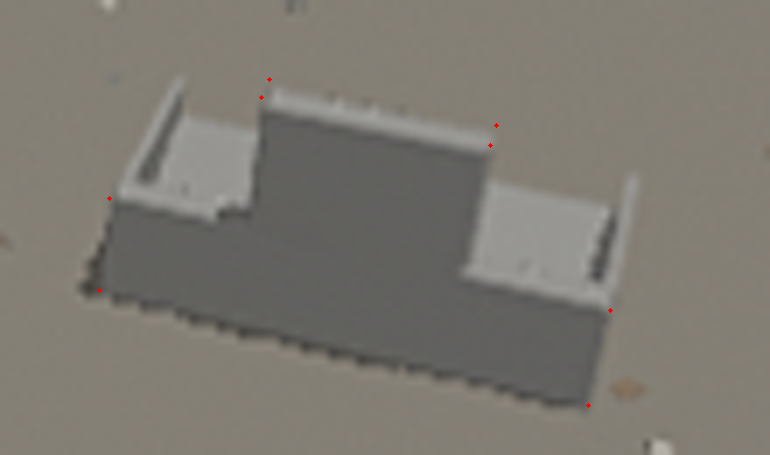

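View pics/c5.png

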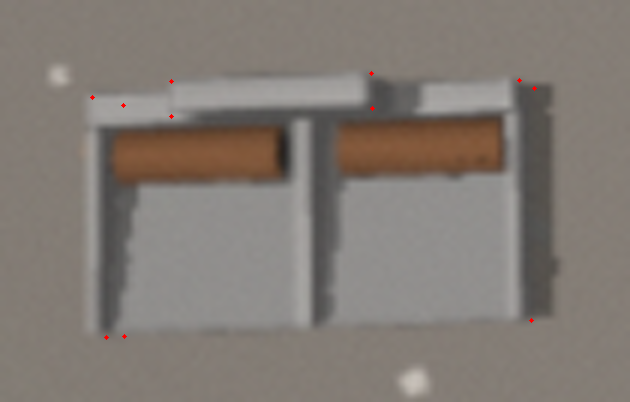

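Chosen: the grey tray at top (146,230), not the purple one at (95,147). The V tin is at (285,200): the crops show two sloped walls meeting in a fold, while (393,228) is box-shaped. Next I'll build a planning helper and check the tilted pose for reach with the gripper empty, on the way to the tray.

```bash
cat > plan.py <<'E'
from h import *
from scipy.spatial.transform import Rotation as Ro
TRO=np.array([0.522,-0.017]); TY=np.radians(-13.1)
TRAY=np.array([.4433,.3288]); AY=np.radians(4.0)
SG=1
def tool_in_tray(sg=None):
    sg=SG if sg is None else sg
    y=np.array([sg,0,0.]);x=np.array([0,0,-1.]);return np.c_[x,y,np.cross(x,y)]
def traypose(yaw,tilt): return Ro.from_euler('z',yaw)*Ro.from_euler('y',-tilt)  # front(-x) down
def tool_from_tray(pos,Rt,tcp=(.043,0,.061)):
    return np.array(pos)+Rt.apply(tcp), Rt*Ro.from_matrix(tool_in_tray())
def pour(tilt,lip,tcp=(.043,0,.061)):
    """lip=(x,z) in trough section; tilt rad -> tool pose"""
    Rt=traypose(TY,tilt); c,s=np.cos(TY),np.sin(TY)
    L=np.array([TRO[0]+lip[0]*c,TRO[1]+lip[0]*s,lip[1]])
    o=L-Rt.apply([-.05,0,.025]); return tool_from_tray(o,Rt,tcp)
def cur():
    s=ctrl.get_state(); return np.array(s['position']),Ro.from_rotvec(s['tool_rot'])
def rows(p,R,wps,dp=1,dr=2):
    """wps: list of (p,R) absolute after each row; rounded sequential"""
    out=[]
    for q,S in wps:
        t=np.round(R.inv().apply(q-p)*100,dp); a=np.round((R.inv()*S).as_rotvec(),dr)
        out.append([*t,*a]); p=p+R.apply(t/100); R=R*Ro.from_rotvec(a)
    return out,p,R
def line(p,R,q,S,n):
    k=np.arange(1,n+1)/n; k=k*k*(3-2*k); d=(R.inv()*S).as_rotvec()
    return [(p+(q-p)*i,R*Ro.from_rotvec(d*i)) for i in k]
def show(r):
    r=np.array(r); r[r==0]=0
    for i in range(0,len(r),12): print(','.join('%g'%v for v in r[i:i+12].ravel()));print()
E
python3 - <<'E'
from plan import *
p,R=cur(); print(R.as_matrix().round(2)); print(ctrl.get_state()['time'])
for sg in(1,-1):
    import plan; plan.SG=sg
    for t in (0,40):
        q,S=pour(np.radians(t),(0.0,.063 if t else .1)); print(sg,t,q.round(3),S.as_matrix().round(2).tolist(),np.degrees((R.inv()*S).magnitude()))
E
```

```text
[[-0.    0.32 -0.95]
 [-0.   -0.95 -0.32]
 [-1.    0.    0.  ]]
0.85
1 0 [ 0.613 -0.038  0.136] [[0.0, 0.97, -0.23], [0.0, -0.23, -0.97], [-1.0, 0.0, -0.0]] 58.17384420164629
1 40 [ 0.569 -0.028  0.15 ] [[0.63, 0.75, -0.23], [-0.15, -0.17, -0.97], [-0.77, 0.64, -0.0]] 69.59182795146454
-1 0 [ 0.613 -0.038  0.136] [[0.0, -0.97, 0.23], [0.0, 0.23, 0.97], [-1.0, 0.0, 0.0]] 121.82615598591167
-1 40 [ 0.569 -0.028  0.15 ] [[0.63, -0.75, 0.23], [-0.15, 0.17, 0.97], [-0.77, -0.64, 0.0]] 125.63726544116463
```

Run:
```python
from plan import *
p,R=cur()
q,S=pour(np.radians(40),(0.0,.083))
m=(p+q)/2; m[2]=.25
w=line(p,R,q,S,24); w=[(a+np.array([0,0,.05*np.sin(np.pi*i/24)]),b) for i,(a,b) in enumerate(w,1)]
r,pe,Re=rows(p,R,w); show(r); print(np.abs(r).max(0),pe,q,(Re.inv()*S).magnitude())
```

```text
-0.6,-0.2,-0.3,0,0,0,-0.6,-0.7,-0.7,-0.02,0.01,0.01,-0.5,-1,-1.3,-0.02,0.01,0.02,-0.4,-1.3,-1.7,-0.03,0.01,0.02,-0.4,-1.5,-2.1,-0.04,0.01,0.02,-0.3,-1.6,-2.6,-0.04,0.02,0.03,-0.2,-1.8,-2.9,-0.05,0.01,0.03,-0.1,-1.7,-3.3,-0.05,0.02,0.03,0,-1.7,-3.5,-0.06,0.02,0.04,0,-1.6,-3.8,-0.06,0.02,0.04,0.2,-1.3,-4,-0.06,0.02,0.04,0.3,-1.2,-4.2,-0.06,0.03,0.04

0.4,-1,-4.2,-0.06,0.02,0.04,0.6,-0.8,-4.1,-0.06,0.02,0.04,0.7,-0.6,-4.1,-0.05,0.02,0.04,0.8,-0.4,-3.8,-0.06,0.02,0.03,0.9,-0.2,-3.7,-0.05,0.02,0.04,0.9,-0.2,-3.3,-0.05,0.02,0.03,1,-0.1,-3,-0.04,0.01,0.03,1,0,-2.5,-0.04,0.02,0.02,1,-0.1,-2.1,-0.03,0.01,0.02,0.8,-0.1,-1.5,-0.02,0.01,0.01,0.8,-0.2,-1,-0.02,0,0.01,0.6,-0.4,-0.3,0,0,0.01

[1.   1.8  4.2  0.06 0.03 0.04] [ 0.56889425 -0.02790025  0.17002237] [ 0.56884998 -0.02790233  0.17035685] 0.005812817412008988
```

{"op": "step_arm", "data": {"increments": [-0.6,-0.2,-0.3,0,0,0,-0.6,-0.7,-0.7,-0.02,0.01,0.01,-0.5,-1,-1.3,-0.02,0.01,0.02,-0.4,-1.3,-1.7,-0.03,0.01,0.02,-0.4,-1.5,-2.1,-0.04,0.01,0.02,-0.3,-1.6,-2.6,-0.04,0.02,0.03,-0.2,-1.8,-2.9,-0.05,0.01,0.03,-0.1,-1.7,-3.3,-0.05,0.02,0.03,0,-1.7,-3.5,-0.06,0.02,0.04,0,-1.6,-3.8,-0.06,0.02,0.04,0.2,-1.3,-4,-0.06,0.02,0.04,0.3,-1.2,-4.2,-0.06,0.03,0.04], "fingers": 100}}

```text
time: 2.35
position: [0.3901, -0.32, 0.2472]
tool_rot: [1.831, 0.456, -1.421]
ft_force: [0.0, 0.0, 0.3]
grip_width: 0.999
```

{"op": "step_arm", "data": {"increments": [0.4,-1,-4.2,-0.06,0.02,0.04,0.6,-0.8,-4.1,-0.06,0.02,0.04,0.7,-0.6,-4.1,-0.05,0.02,0.04,0.8,-0.4,-3.8,-0.06,0.02,0.03,0.9,-0.2,-3.7,-0.05,0.02,0.04,0.9,-0.2,-3.3,-0.05,0.02,0.03,1,-0.1,-3,-0.04,0.01,0.03,1,0,-2.5,-0.04,0.02,0.02,1,-0.1,-2.1,-0.03,0.01,0.02,0.8,-0.1,-1.5,-0.02,0.01,0.01,0.8,-0.2,-1,-0.02,0,0.01,0.6,-0.4,-0.3,0,0,0.01]}}

```text
time: 3.85
position: [0.5839, -0.0459, 0.1657]
tool_rot: [1.561, 0.525, -0.88]
ft_force: [0.4, 0.6, 0.2]
grip_width: 1.004
```

Run:
```python
from plan import *
s=ctrl.get_state();p,R=cur()
q,S=pour(np.radians(40),(0.0,.083))
print(s['time'],p,q,(R.inv()*S).as_rotvec(),s['joint_positions'].round(2) if hasattr(s['joint_positions'],'round') else s['joint_positions'],s['ft_force'])
```

```text
3.85 [ 0.5839184  -0.04590797  0.16572739] [ 0.56884998 -0.02790233  0.17035685] [-0.01352509  0.00482026  0.01885541] [ 0.46 -0.19 -0.51  2.26  0.26  0.4  -0.52] [0.43338805 0.57713626 0.19074993]
```

{"op": "step_arm", "data": {"increments": [0,0,0,0,0,0,0,0,0,0,0,0]}}

```text
time: 4.1
position: [0.5838, -0.0473, 0.1659]
tool_rot: [1.562, 0.524, -0.882]
ft_force: [0.5, 0.7, 0.1]
grip_width: 1.0
```

Run:
```python
from plan import *
s=ctrl.get_state();p,R=cur()
q,S=pour(np.radians(40),(0.0,.083))
print(s['time'],p,(q-p).round(4),(R.inv()*S).as_rotvec().round(3),np.round(s['joint_positions'],3))
```

```text
4.1 [ 0.58381184 -0.04731     0.16590009] [-0.015   0.0194  0.0045] [-0.016  0.006  0.02 ] [ 0.458 -0.188 -0.503  2.264  0.257  0.403 -0.518]
```

Run:
```python
from plan import *
p,R=cur()
q,S=pour(np.radians(40),(0.0,.083))
r,_,_=rows(p,R,line(p,R,q,S,4)); show(r)
```

```text
-0.2,-0.2,-0.2,0,0,0,-0.6,-0.4,-0.6,-0.01,0,0.01,-0.5,-0.4,-0.5,0,0,0.01,-0.3,-0.2,-0.2,-0.01,0.01,0
```

{"op": "step_arm", "data": {"increments": [-0.2,-0.2,-0.2,0,0,0,-0.6,-0.4,-0.6,-0.01,0,0.01,-0.5,-0.4,-0.5,0,0,0.01,-0.3,-0.2,-0.2,-0.01,0.01,0,0,0,0,0,0,0]}}

```text
time: 4.72
position: [0.5682, -0.028, 0.1702]
tool_rot: [1.551, 0.523, -0.852]
ft_force: [0.8, -0.6, 0.3]
grip_width: 0.999
```

Run:
```python
from plan import *
s=ctrl.get_state();p,R=cur()
q,S=pour(np.radians(40),(0.0,.083))
print(s['time'],p,(q-p).round(4),(R.inv()*S).as_rotvec().round(3),np.round(s['joint_positions'],3))
```

```text
4.725 [ 0.56824452 -0.02800826  0.17017346] [0.0006 0.0001 0.0002] [ 0.005 -0.004  0.   ] [ 0.427 -0.247 -0.512  2.305  0.242  0.398 -0.527]
```

{"op": "step_arm", "data": {"increments": [0.5,-0.4,0,0,0,0,0.5,-0.4,0,0,0,0,0.5,-0.4,0,0,0,0,0,0,0,0,0,0]}}

```text
time: 5.22
position: [0.5683, -0.0283, 0.1495]
tool_rot: [1.551, 0.525, -0.854]
ft_force: [-0.4, -0.2, 0.9]
grip_width: 0.998
```

Run:
```python
from plan import *
s=ctrl.get_state();p,R=cur()
q,S=pour(np.radians(40),(0.0,.063))
print(s['time'],p,(q-p).round(4),(R.inv()*S).as_rotvec().round(3),np.round(s['joint_positions'],3))
```

```text
5.225 [ 0.56833473 -0.02832154  0.14952717] [0.0005 0.0004 0.0008] [ 0.004 -0.004  0.002] [ 0.469 -0.215 -0.56   2.324  0.303  0.353 -0.592]
```

The pour pose is reachable. Next: above the tray's grip, then straight down.

Run:
```python
from plan import *
p,R=cur()
q,S=tool_from_tray([*TRAY,0.0],traypose(AY,0)); print(q)
q=q+[0,0,.10]
w=line(p,R,q,S,20); w=[(a+np.array([0,0,.04*np.sin(np.pi*i/20)]),b) for i,(a,b) in enumerate(w,1)]
r,pe,Re=rows(p,R,w); show(r)
```

```text
[0.48619525 0.33179953 0.061     ]
-0.6,0.3,-0.2,0,0,-0.01,-0.7,0.2,-0.7,-0.01,0,-0.01,-0.8,0,-1.1,-0.01,0.01,-0.02,-0.8,-0.2,-1.5,-0.01,0,-0.03,-0.9,-0.3,-1.7,-0.01,0.01,-0.04,-0.9,-0.5,-2.1,-0.02,0,-0.04,-0.9,-0.5,-2.2,-0.02,0.01,-0.04,-0.8,-0.7,-2.4,-0.02,0.01,-0.05,-0.6,-0.6,-2.6,-0.02,0,-0.05,-0.5,-0.8,-2.6,-0.02,0.01,-0.06,-0.4,-0.7,-2.6,-0.02,0.01,-0.05,-0.2,-0.7,-2.6,-0.02,0.01,-0.05

-0.1,-0.7,-2.5,-0.02,0,-0.05,0.1,-0.6,-2.4,-0.02,0.01,-0.04,0.2,-0.5,-2.2,-0.02,0.01,-0.04,0.4,-0.4,-1.9,-0.01,0,-0.04,0.4,-0.3,-1.5,-0.01,0.01,-0.03,0.6,-0.3,-1.2,-0.01,0,-0.02,0.5,-0.1,-0.8,-0.01,0,-0.02,0.7,-0.1,-0.2,0,0,0
```

{"op": "step_arm", "data": {"increments": [-0.6,0.3,-0.2,0,0,-0.01,-0.7,0.2,-0.7,-0.01,0,-0.01,-0.8,0,-1.1,-0.01,0.01,-0.02,-0.8,-0.2,-1.5,-0.01,0,-0.03,-0.9,-0.3,-1.7,-0.01,0.01,-0.04,-0.9,-0.5,-2.1,-0.02,0,-0.04,-0.9,-0.5,-2.2,-0.02,0.01,-0.04,-0.8,-0.7,-2.4,-0.02,0.01,-0.05,-0.6,-0.6,-2.6,-0.02,0,-0.05,-0.5,-0.8,-2.6,-0.02,0.01,-0.06,-0.4,-0.7,-2.6,-0.02,0.01,-0.05,-0.2,-0.7,-2.6,-0.02,0.01,-0.05]}}

```text
time: 6.72
position: [0.5159, 0.2069, 0.1973]
tool_rot: [1.319, 0.999, -1.058]
ft_force: [0.1, -0.1, -0.2]
grip_width: 0.998
```

{"op": "step_arm", "data": {"increments": [-0.1,-0.7,-2.5,-0.02,0,-0.05,0.1,-0.6,-2.4,-0.02,0.01,-0.04,0.2,-0.5,-2.2,-0.02,0.01,-0.04,0.4,-0.4,-1.9,-0.01,0,-0.04,0.4,-0.3,-1.5,-0.01,0.01,-0.03,0.6,-0.3,-1.2,-0.01,0,-0.02,0.5,-0.1,-0.8,-0.01,0,-0.02,0.7,-0.1,-0.2,0,0,0,0,0,0,0,0,0]}}

```text
time: 7.85
position: [0.4858, 0.3311, 0.1609]
tool_rot: [1.156, 1.238, -1.157]
ft_force: [1.3, -0.5, 0.4]
grip_width: 0.998
```

Run:
```python
from plan import *
s=ctrl.get_state();p,R=cur()
q,S=tool_from_tray([*TRAY,0.0],traypose(AY,0))
print(s['time'],p,(q-p).round(4),(R.inv()*S).as_rotvec().round(3),np.round(s['joint_positions'],3))
r,_,_=rows(p,R,line(p,R,q,S,8)); show(r)
save('scene','s1.png',(280,100,440,240),5)
```

```text
7.85 [0.48577024 0.33107017 0.16088863] [ 0.0004  0.0007 -0.0999] [ 0.     0.003 -0.002] [ 0.031  0.326 -0.81   1.669  0.25   1.253 -0.762]
0.4,0,0,0,0,0,1.2,0,0,0,0,0,1.6,0,0,0,0,0,1.8,0,0,0,0,0,1.8,0,-0.1,0,0,0,1.6,0,0,0,0,0,1.2,0,0,0,0,0,0.4,0,0,0,0,0
```

View pics/s1.png

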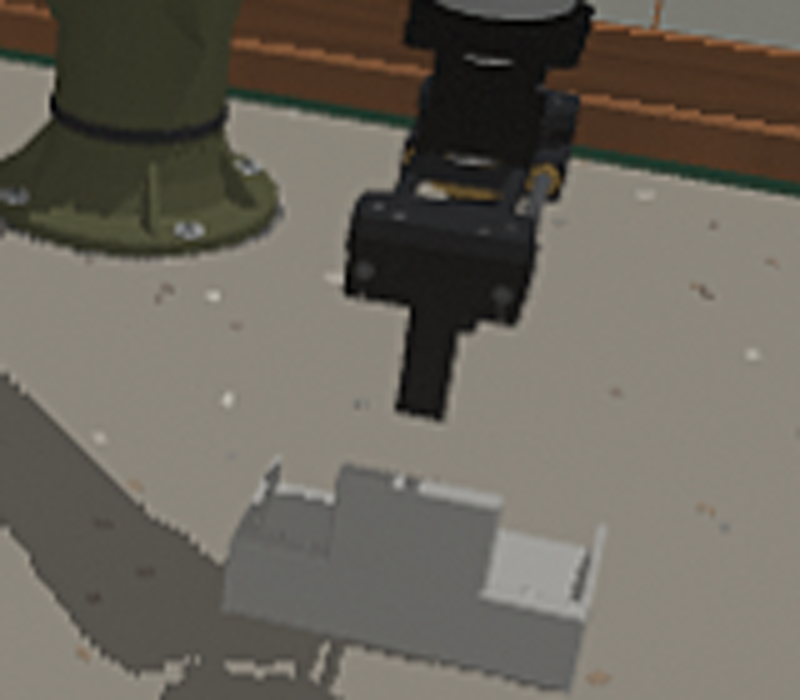

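{"op": "step_arm", "data": {"increments": [0.4,0,0,0,0,0,1.2,0,0,0,0,0,1.6,0,0,0,0,0,1.8,0,0,0,0,0,1.8,0,-0.1,0,0,0,1.6,0,0,0,0,0,1.1,0,0,0,0,0,0.4,0,0,0,0,0,0,0,0,0,0,0]}}

```text
time: 9.02
position: [0.4866, 0.3325, 0.0627]
tool_rot: [1.158, 1.238, -1.156]
ft_force: [0.8, 0.2, 0.7]
grip_width: 0.998
```

{"op": "step_arm", "data": {"increments": [0,0,0,0,0,0,0,0,0,0,0,0,0,0,0,0,0,0,0,0,0,0,0,0,0,0,0,0,0,0,0,0,0,0,0,0,0,0,0,0,0,0,0,0,0,0,0,0], "fingers": 0, "force": 45}}

```text
time: 10.02
position: [0.4868, 0.3324, 0.0627]
tool_rot: [1.158, 1.238, -1.156]
ft_force: [0.9, 0.3, -0.8]
grip_width: 0.171
```

Run:
```python
from plan import *
s=ctrl.get_state();p,R=cur()
print(s['time'],p,s['tool_rot'],s['grip_width']*87,s['ft_force'],s['torque'])
save('scene','s2.png',(280,100,440,240),5)
save('top','t2.png',(80,150,220,262),5)
```

```text
10.025 [0.48682563 0.33242205 0.06270983] [ 1.15820672  1.23779218 -1.15573671] 14.871579010519895 [ 0.94353791  0.2605256  -0.76499644] [ 0.00470593 -0.36599376  0.04077064]
```

View pics/s2.png

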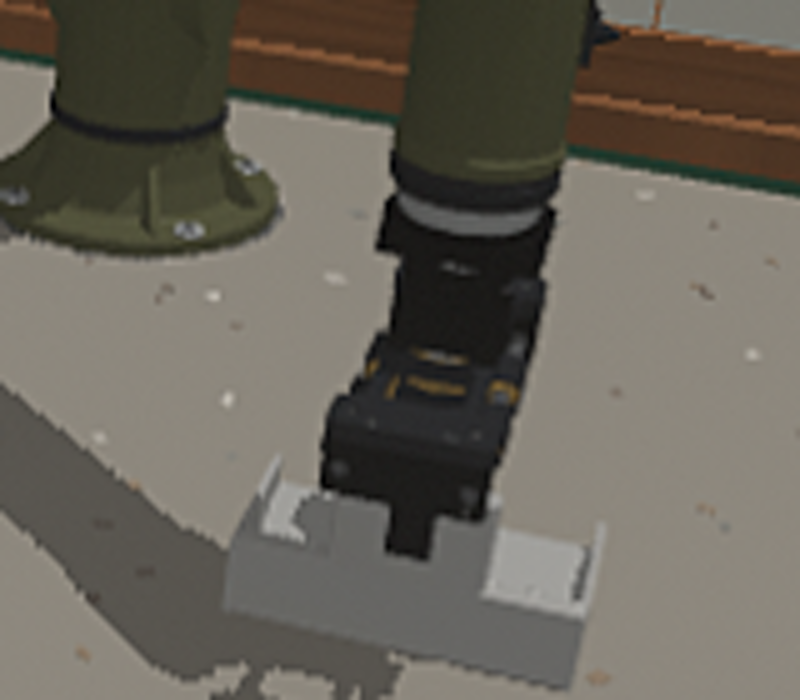

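View pics/t2.png

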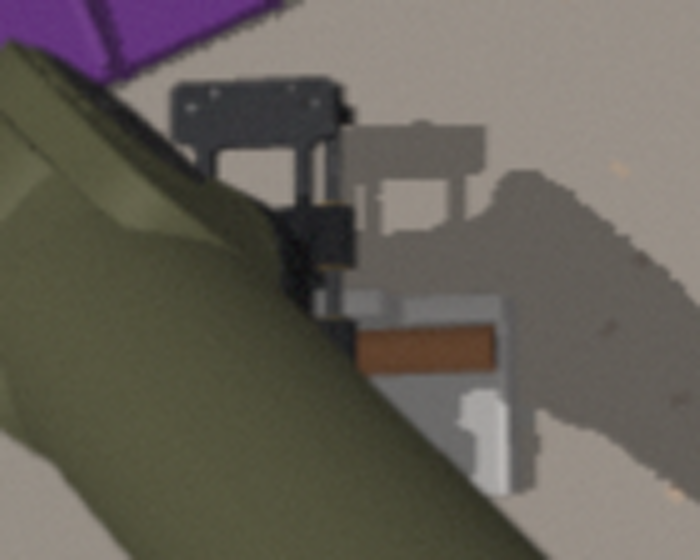

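Run:
```python
from plan import *
T=(.043,0,.0627)
p,R=cur()
w=line(p,R,p+[0,0,.11],R,12)
r,p,R=rows(p,R,w); show(r)
q,S=pour(np.radians(4),(0.0,.135),T)
r,p,R=rows(p,R,line(p,R,q,S,24)); show(r); print(q,p)
```

```text
-0.2,0,0,0,0,0,-0.6,0,0,0,0,0,-0.9,0,0,0,0,0,-1.2,0,0,0,0,0,-1.2,0,0,0,0,0,-1.4,0,0,0,0,0,-1.4,0,0,0,0,0,-1.2,0,0,0,0,0,-1.2,0,0,0,0,0,-0.9,0,0,0,0,0,-0.6,0,0,0,0,0,-0.2,0,0,0,0,0

0,0,0.2,0,0,0,0,0.2,0.5,0.01,0,0,0,0.2,0.9,0,0,0,0,0.3,1.2,0.01,0,0,-0.1,0.4,1.4,0.01,0,0.01,0,0.5,1.7,0.02,0,0,0,0.6,1.8,0.01,0,0,0,0.6,2,0.02,0,0.01,0,0.8,2.1,0.01,0,0,-0.1,0.7,2.2,0.02,0,0,0,0.9,2.2,0.02,0,0.01,0,0.9,2.3,0.02,0,0

0,1,2.2,0.02,-0.01,0.01,0,0.9,2.2,0.02,0,0,0,1,2.1,0.01,0,0.01,0.1,1,2,0.02,0,0,0,1,1.9,0.02,0,0,0,0.9,1.7,0.01,0,0.01,0,0.8,1.5,0.01,0,0,0.1,0.7,1.3,0.02,0,0,0,0.6,1,0.01,0,0,0,0.5,0.8,0,0,0,0,0.3,0.5,0.01,0,0.01,0,0.1,0.2,0,0,0

[ 0.60979774 -0.03743117  0.17909552] [ 0.60956506 -0.03762904  0.17936163]
```

{"op": "step_arm", "data": {"increments": [-0.2,0,0,0,0,0,-0.6,0,0,0,0,0,-0.9,0,0,0,0,0,-1.2,0,0,0,0,0,-1.2,0,0,0,0,0,-1.4,0,0,0,0,0,-1.4,0,0,0,0,0,-1.2,0,0,0,0,0,-1.2,0,0,0,0,0,-0.9,0,0,0,0,0,-0.6,0,0,0,0,0,-0.2,0,0,0,0,0]}}

```text
time: 11.62
position: [0.4862, 0.3326, 0.1729]
tool_rot: [1.158, 1.238, -1.156]
ft_force: [0.1, 0.1, -4.0]
grip_width: 0.158
```

Run:
```python
from plan import *
s=ctrl.get_state()
print(s['time'],s['position'],s['tool_rot'],s['grip_width']*87,s['ft_force'],s['torque'])
save('scene','s3.png',(280,60,440,220),4)
```

```text
11.625 [0.4862481  0.33259348 0.17291434] [ 1.15801936  1.23803484 -1.15617514] 13.742408889770182 [ 0.13455834  0.1266     -4.01892809] [ 0.01806032 -0.21621237 -0.06229863]
```

View pics/s3.png

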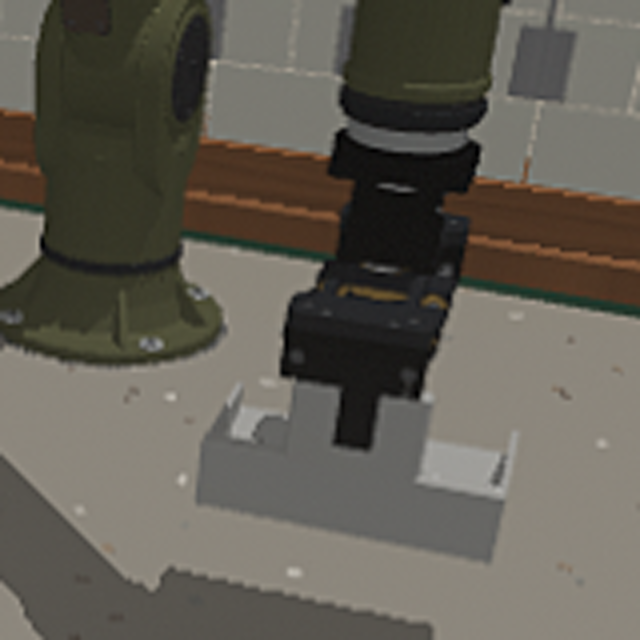

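The tray is lifted and level, at about 3–4 N. Carrying it now.

{"op": "step_arm", "data": {"increments": [0,0,0.2,0,0,0,0,0.2,0.5,0.01,0,0,0,0.2,0.9,0,0,0,0,0.3,1.2,0.01,0,0,-0.1,0.4,1.4,0.01,0,0.01,0,0.5,1.7,0.02,0,0,0,0.6,1.8,0.01,0,0,0,0.6,2,0.02,0,0.01,0,0.8,2.1,0.01,0,0,-0.1,0.7,2.2,0.02,0,0,0,0.9,2.2,0.02,0,0.01,0,0.9,2.3,0.02,0,0]}}

```text
time: 13.18
position: [0.5482, 0.1461, 0.176]
tool_rot: [1.284, 1.145, -1.244]
ft_force: [0.7, -0.5, -4.0]
grip_width: 0.158
```

{"op": "step_arm", "data": {"increments": [0,1,2.2,0.02,-0.01,0.01,0,0.9,2.2,0.02,0,0,0,1,2.1,0.01,0,0.01,0.1,1,2,0.02,0,0,0,1,1.9,0.02,0,0,0,0.9,1.7,0.01,0,0.01,0,0.8,1.5,0.01,0,0,0.1,0.7,1.3,0.02,0,0,0,0.6,1,0.01,0,0,0,0.5,0.8,0,0,0,0,0.3,0.5,0.01,0,0.01,0,0.1,0.2,0,0,0]}}

```text
time: 14.68
position: [0.6093, -0.0375, 0.1793]
tool_rot: [1.403, 1.03, -1.324]
ft_force: [-0.5, 0.0, -4.3]
grip_width: 0.156
```

{"op": "step_arm", "data": {"increments": [0,0,0,0,0,0]}}

```text
time: 14.8
position: [0.6093, -0.0373, 0.1794]
tool_rot: [1.402, 1.03, -1.324]
ft_force: [0.2, -0.7, -3.4]
grip_width: 0.16
```

Run:
```python
from plan import *
T=(.043,0,.0627)
s=ctrl.get_state(); p,R=cur()
q,S=pour(np.radians(4),(0.0,.135),T)
print(s['time'],s['grip_width']*87,s['ft_force'],(q-p).round(4),(R.inv()*S).as_rotvec().round(3),np.round(s['joint_positions'],2))
# current tray corners overlay
Rt=R*Ro.from_matrix(tool_in_tray()).inv(); o=p-Rt.apply(T); print('tray',o,Rt.as_euler('zyx',degrees=True))
M=np.array([[50,90,42],[50,-90,42],[50,90,0],[50,-90,0],[-50,90,25],[-50,-90,25],[50,40,98],[50,-40,98]])/1e3
save('scene','s4.png',(170,90,330,230),5,proj('scene',Rt.apply(M)+o))
save('top','t4.png',(200,130,350,250),5,proj('top',Rt.apply(M)+o))
```

```text
14.8 13.910779255924359 [ 0.16227369 -0.68040331 -3.37751173] [ 0.0005 -0.0002 -0.0003] [-0.001  0.001 -0.004] [ 0.5   0.25 -0.58  1.66  0.17  1.2  -0.34]
tray [ 0.57202027 -0.02860112  0.1136707 ] [-13.20917531  -4.09423507  -1.0042251 ]
```

View pics/s4.png

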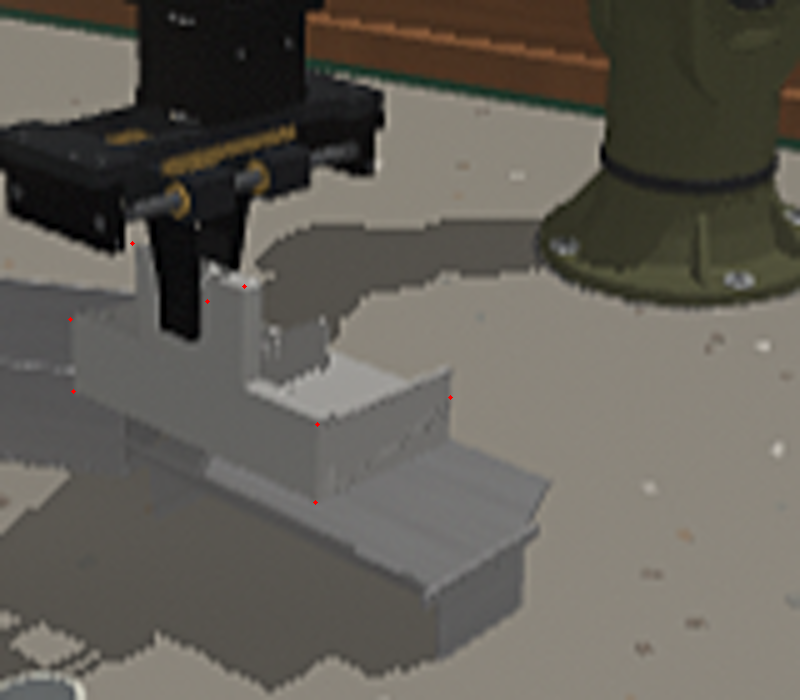

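View pics/t4.png

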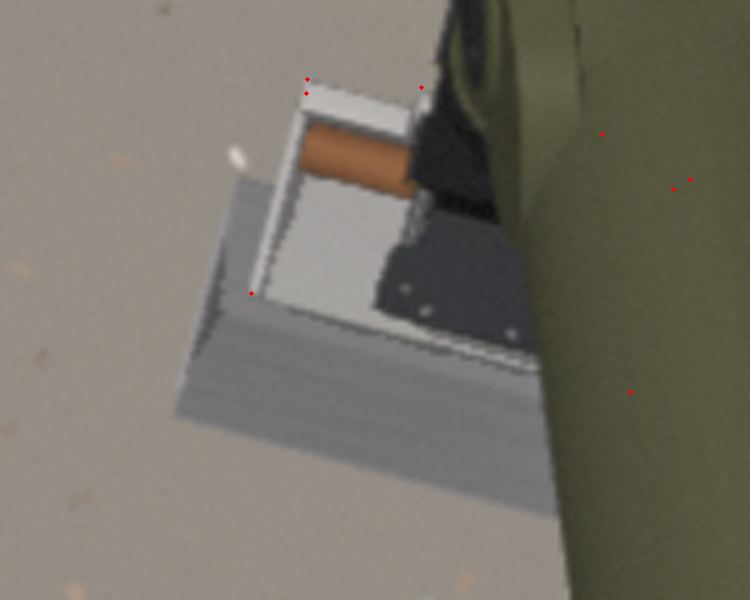

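Everything lines up: the tray lip is over the fold, and the +y tube is against its back wall. Next I'll lower to the start of the pour, then tip.

Run:
```python
from plan import *
T=(.043,0,.0627)
p,R=cur()
k=np.arange(1,9)/8;k=k*k*(3-2*k)
w=[pour(np.radians(4+4*i),(0,.135-.036*i),T) for i in k]
r,p,R=rows(p,R,w); show(r)
t=[10,13,16,19,22,25,28,31,34,37,40,42]; l=np.interp(t,[8,10,15,20,25,30,35,40,42],[.099,.096,.089,.085,.080,.075,.069,.065,.065])
w=[pour(np.radians(a),(0,b),T) for a,b in zip(t,l)]
r,p,R=rows(p,R,w,1,3); show(r)
```

```text
0.2,0,0,0,0,0,0.3,0,0,0,0,0.01,0.5,-0.1,0,0,0,0.01,0.5,-0.1,0,0,0,0.01,0.5,-0.1,0,0,0,0.01,0.5,-0.2,0,0,0,0.02,0.3,0,0,0,0,0,0.2,-0.1,0,0,0,0.01

-0.1,-0.2,0,-0.001,0.001,0.031,0,-0.2,0,0,0,0.052,-0.2,-0.3,0,0,0,0.053,-0.2,-0.3,0,0,0,0.052,-0.2,-0.3,0,0,0,0.052,-0.2,-0.3,0,0,0,0.053,-0.2,-0.4,0,0,0,0.052,-0.2,-0.3,0,0,0,0.052,-0.2,-0.4,0,0,0,0.053,-0.3,-0.4,0,0,0,0.052,-0.3,-0.3,0,0,0,0.053,-0.3,-0.2,0,0,0,0.034
```

{"op": "step_arm", "data": {"increments": [0.2,0,0,0,0,0,0.3,0,0,0,0,0.01,0.5,-0.1,0,0,0,0.01,0.5,-0.1,0,0,0,0.01,0.5,-0.1,0,0,0,0.01,0.5,-0.2,0,0,0,0.02,0.3,0,0,0,0,0,0.2,-0.1,0,0,0,0.01,0,0,0,0,0,0]}}

```text
time: 16.02
position: [0.6063, -0.0368, 0.1487]
tool_rot: [1.426, 0.972, -1.273]
ft_force: [-0.0, -0.7, -2.6]
grip_width: 0.156
```

Run:
```python
from plan import *
T=(.043,0,.0627)
s=ctrl.get_state(); p,R=cur()
q,S=pour(np.radians(8),(0.0,.099),T)
print(s['time'],s['ft_force'],(q-p).round(4),(R.inv()*S).as_rotvec().round(3))
save('scene','s5.png',(170,90,330,230),5)
```

```text
16.025 [-0.04950698 -0.66134722 -2.57501157] [0.0003 0.0001 0.0005] [-0.001  0.001 -0.004]
```

View pics/s5.png

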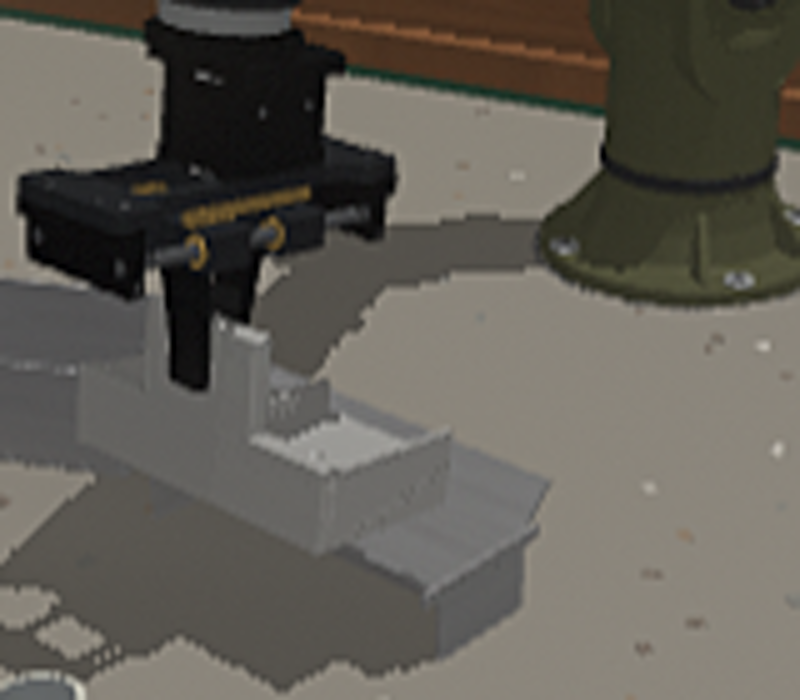

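{"op": "step_arm", "data": {"increments": [-0.1,-0.2,0,-0.001,0.001,0.031,0,-0.2,0,0,0,0.052,-0.2,-0.3,0,0,0,0.053,-0.2,-0.3,0,0,0,0.052,-0.2,-0.3,0,0,0,0.052,-0.2,-0.3,0,0,0,0.053,-0.2,-0.4,0,0,0,0.052,-0.2,-0.3,0,0,0,0.052,-0.2,-0.4,0,0,0,0.053,-0.3,-0.4,0,0,0,0.052,-0.3,-0.3,0,0,0,0.053,-0.3,-0.2,0,0,0,0.034]}}

```text
time: 17.58
position: [0.5638, -0.0269, 0.155]
tool_rot: [1.557, 0.489, -0.831]
ft_force: [-0.2, -0.2, -2.4]
grip_width: 0.156
```

{"op": "step_arm", "data": {"increments": [0,0,0,0,0,0,0,0,0,0,0,0,0,0,0,0,0,0,0,0,0,0,0,0]}}

```text
time: 18.08
position: [0.5648, -0.0271, 0.1553]
tool_rot: [1.559, 0.49, -0.831]
ft_force: [-1.0, -0.5, -3.6]
grip_width: 0.159
```

Run:
```python
from plan import *
T=(.043,0,.0627)
s=ctrl.get_state(); p,R=cur()
q,S=pour(np.radians(42),(0.0,.065),T)
print(s['time'],s['ft_force'],(q-p).round(4),(R.inv()*S).as_rotvec().round(3),np.round(s['joint_positions'],2))
save('scene','s6.png',(170,90,330,230),5)
save('top','t6.png',(200,130,350,250),5)
```

```text
18.075 [-1.02394566 -0.48013746 -3.64137907] [-0.0001  0.0001 -0.0001] [-0.001  0.     0.001] [ 0.58 -0.26 -0.66  2.35  0.25  0.31 -0.57]
```

View pics/s6.png

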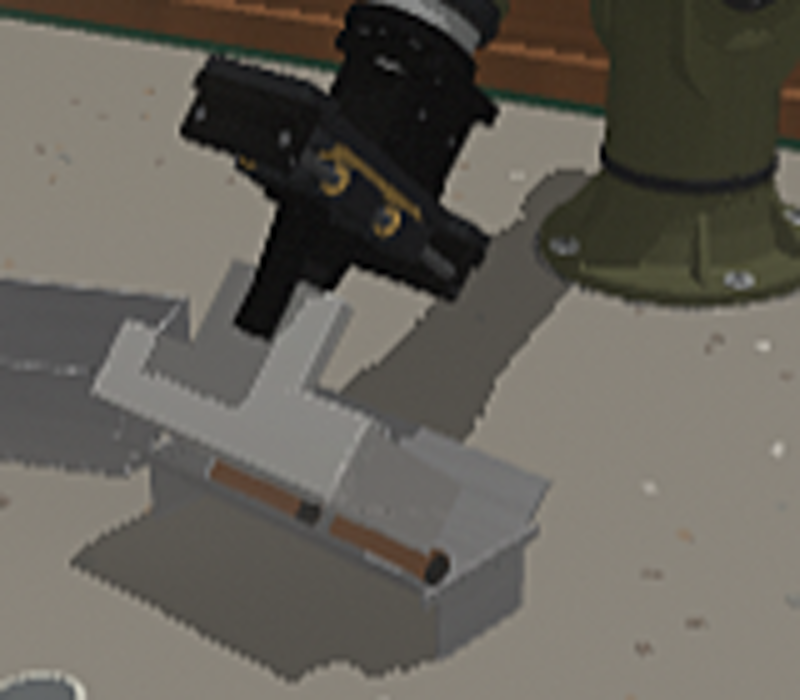

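View pics/t6.png

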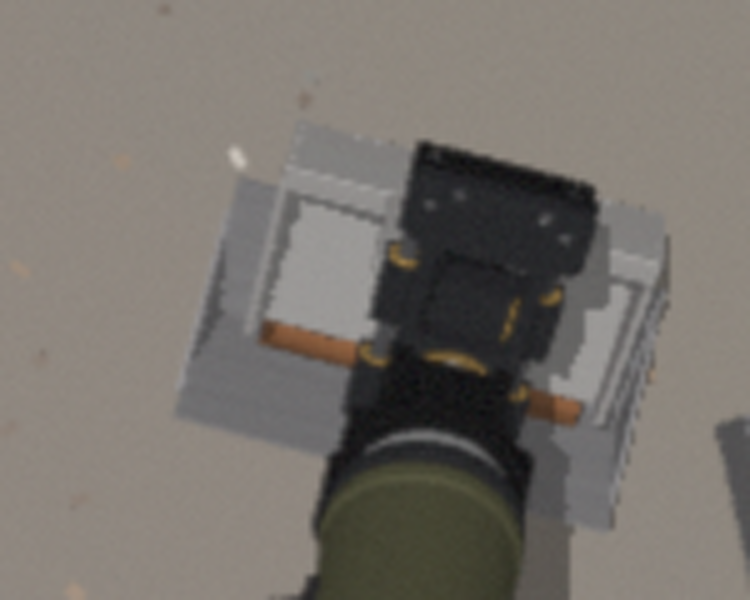

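Run:
```python
from plan import *
a=ctrl.get_image('top');b=ctrl.get_image('scene')
for n in('top','scene'):
    for d in ctrl.search_frame(n,'tube_a'): print(n,d['score'],c2w(n,d['xyz']).round(4))
    for d in ctrl.spot_point(n,'tube_a'): print(n,'o',d['score'],c2w(n,d['xyz']).round(4))
c,s=np.cos(TY),np.sin(TY);Rz=np.array([[c,-s,0],[s,c,0],[0,0,1]])
L=np.array([[0,y,.027] for y in np.linspace(-.08,.08,9)]+[[.06,y,.07] for y in(-.11,.11)]+[[-.06,y,.07] for y in(-.11,.11)])@Rz.T+[*TRO,0]
save('scene','s7.png',(170,90,330,230),5,proj('scene',L),b)
save('top','t7.png',(200,130,350,250),5,proj('top',L),a)
```

```text
top 0.68 [0.5308 0.0462 0.0372]
top 0.43 [ 0.5    -0.0854  0.0391]
top o 0.58 [0.5342 0.0346 0.0289]
top o 0.56 [ 0.5096 -0.0635  0.0272]
scene 0.64 [ 0.5194 -0.06    0.0295]
scene 0.42 [0.5425 0.0407 0.0288]
scene o 0.58 [ 0.5187 -0.0166 -0.0015]
scene o 0.54 [ 0.5132 -0.0665  0.0232]
scene o 0.46 [0.5305 0.0277 0.0234]
```

View pics/s7.png

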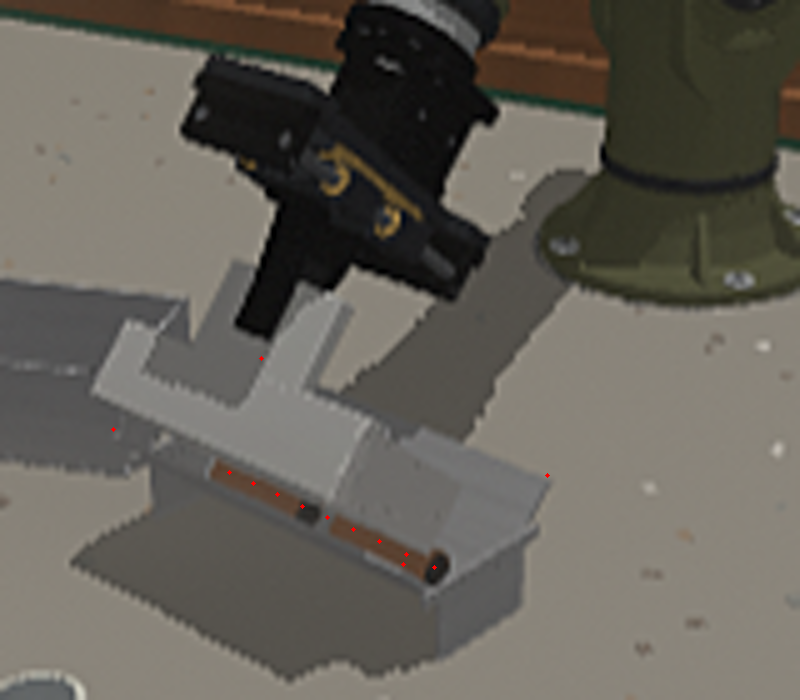

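View pics/t7.png

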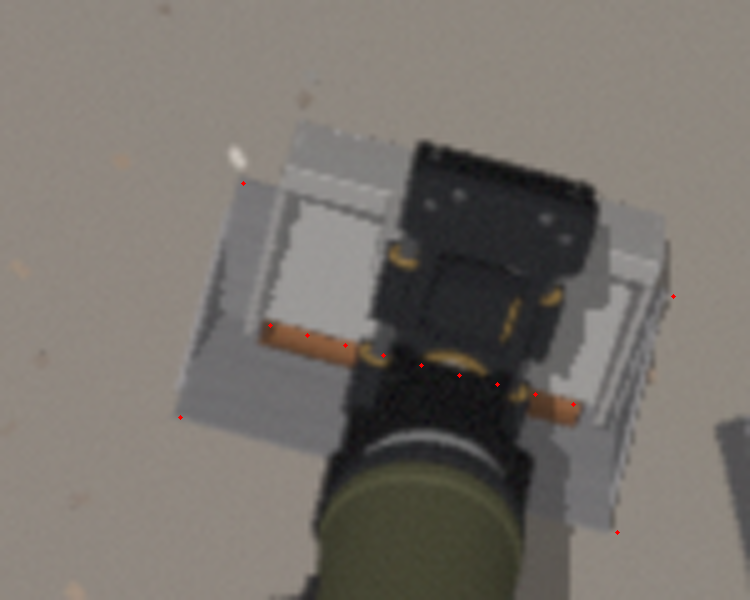

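Both tubes lie in the fold (projected fold line and detections agree). Retreating straight up, then carrying the empty tray back to its clear spot.

Run:
```python
from plan import *
p,R=cur()
r,p,R=rows(p,R,line(p,R,p+[0,0,.09],R,8)); show(r)
q,S=tool_from_tray([*TRAY,0.0],traypose(AY,0),(.043,0,.0627)); q=q+[0,0,.07]
r,p,R=rows(p,R,line(p,R,q,S,24)); show(r); print(q,p)
```

```text
-0.3,0.3,0,0,0,0,-0.7,0.6,0,0,0,0,-1.1,1,0,0,0,0,-1.2,1.1,0,0,0,0,-1.3,1.1,0,0,0,0,-1,1,0,0,0,0,-0.8,0.7,0,0,0,0,-0.3,0.2,0,0,0,0

0,-0.1,-0.2,0,0,0,0,-0.3,-0.5,-0.01,0,-0.01,-0.1,-0.4,-0.7,0,0,-0.02,0,-0.6,-1.1,-0.01,0.01,-0.02,-0.1,-0.7,-1.2,-0.01,0,-0.03,0,-0.8,-1.5,-0.01,0.01,-0.03,0,-0.9,-1.7,-0.02,0,-0.04,0.1,-0.9,-1.8,-0.01,0.01,-0.04,0.1,-1,-2,-0.02,0,-0.04,0.2,-1,-2.1,-0.02,0.01,-0.04,0.3,-0.9,-2.1,-0.02,0.01,-0.05,0.3,-0.9,-2.3,-0.01,0,-0.04

0.3,-0.9,-2.2,-0.02,0.01,-0.05,0.4,-0.7,-2.2,-0.02,0.01,-0.04,0.5,-0.7,-2.1,-0.02,0,-0.05,0.4,-0.6,-2.1,-0.01,0.01,-0.04,0.5,-0.6,-1.9,-0.02,0.01,-0.04,0.4,-0.4,-1.8,-0.01,0,-0.03,0.5,-0.4,-1.6,-0.01,0.01,-0.04,0.4,-0.3,-1.3,-0.01,0,-0.02,0.3,-0.2,-1.2,-0.01,0,-0.03,0.2,-0.1,-0.8,-0.01,0.01,-0.01,0.2,-0.1,-0.6,0,0,-0.01,0.1,0,-0.1,-0.01,0,-0.01

[0.48619525 0.33179953 0.1327    ] [0.48649895 0.3314354  0.132403  ]
```

{"op": "step_arm", "data": {"increments": [-0.3,0.3,0,0,0,0,-0.7,0.6,0,0,0,0,-1.1,1,0,0,0,0,-1.2,1.1,0,0,0,0,-1.3,1.1,0,0,0,0,-1,1,0,0,0,0,-0.8,0.7,0,0,0,0,-0.3,0.2,0,0,0,0]}}

```text
time: 19.48
position: [0.5778, -0.0267, 0.2398]
tool_rot: [1.556, 0.489, -0.839]
ft_force: [0.6, 0.0, -2.7]
grip_width: 0.158
```

{"op": "step_arm", "data": {"increments": [0,-0.1,-0.2,0,0,0,0,-0.3,-0.5,-0.01,0,-0.01,-0.1,-0.4,-0.7,0,0,-0.02,0,-0.6,-1.1,-0.01,0.01,-0.02,-0.1,-0.7,-1.2,-0.01,0,-0.03,0,-0.8,-1.5,-0.01,0.01,-0.03,0,-0.9,-1.7,-0.02,0,-0.04,0.1,-0.9,-1.8,-0.01,0.01,-0.04,0.1,-1,-2,-0.02,0,-0.04,0.2,-1,-2.1,-0.02,0.01,-0.04,0.3,-0.9,-2.1,-0.02,0.01,-0.05,0.3,-0.9,-2.3,-0.01,0,-0.04]}}

```text
time: 20.98
position: [0.5385, 0.1553, 0.182]
tool_rot: [1.38, 0.868, -1.016]
ft_force: [0.6, -0.2, -3.2]
grip_width: 0.155
```

{"op": "step_arm", "data": {"increments": [0.3,-0.9,-2.2,-0.02,0.01,-0.05,0.4,-0.7,-2.2,-0.02,0.01,-0.04,0.5,-0.7,-2.1,-0.02,0,-0.05,0.4,-0.6,-2.1,-0.01,0.01,-0.04,0.5,-0.6,-1.9,-0.02,0.01,-0.04,0.4,-0.4,-1.8,-0.01,0,-0.03,0.5,-0.4,-1.6,-0.01,0.01,-0.04,0.4,-0.3,-1.3,-0.01,0,-0.02,0.3,-0.2,-1.2,-0.01,0,-0.03,0.2,-0.1,-0.8,-0.01,0.01,-0.01,0.2,-0.1,-0.6,0,0,-0.01,0.1,0,-0.1,-0.01,0,-0.01]}}

```text
time: 22.48
position: [0.4996, 0.333, 0.1261]
tool_rot: [1.151, 1.249, -1.163]
ft_force: [-0.0, 0.4, -2.8]
grip_width: 0.154
```

{"op": "step_arm", "data": {"increments": [0,0,0,0,0,0]}}

```text
time: 22.6
position: [0.5, 0.3322, 0.1261]
tool_rot: [1.152, 1.248, -1.164]
ft_force: [-0.6, -0.3, -2.5]
grip_width: 0.156
```

Run:
```python
from plan import *
s=ctrl.get_state(); p,R=cur()
q,S=tool_from_tray([*TRAY,0.0],traypose(AY,0),(.043,0,.0635))
print(s['time'],p,s['ft_force'],(q-p).round(4),(R.inv()*S).as_rotvec().round(3),np.round(s['joint_positions'],2))
r,p,R=rows(p,R,line(p,R,q,S,8),1,3); show(r)
save('scene','s8.png',(280,60,440,220),4)
```

```text
22.6 [0.50004047 0.33223821 0.12608773] [-0.60577866 -0.33566337 -2.48913268] [-0.0138 -0.0004 -0.0626] [0.001 0.001 0.009] [-0.28  0.32 -0.41  1.68  0.13  1.18 -0.66]
0.3,-0.1,0,0,0,0,0.7,-0.1,0,0,0,0.001,1,-0.2,0,0,0,0.002,1.1,-0.3,0,0,0,0.002,1.2,-0.2,0,0.001,0.001,0.001,1,-0.2,0,0,0,0.002,0.7,-0.2,-0.1,0,0,0.001,0.3,-0.1,0,0,0,0
```

View pics/s8.png

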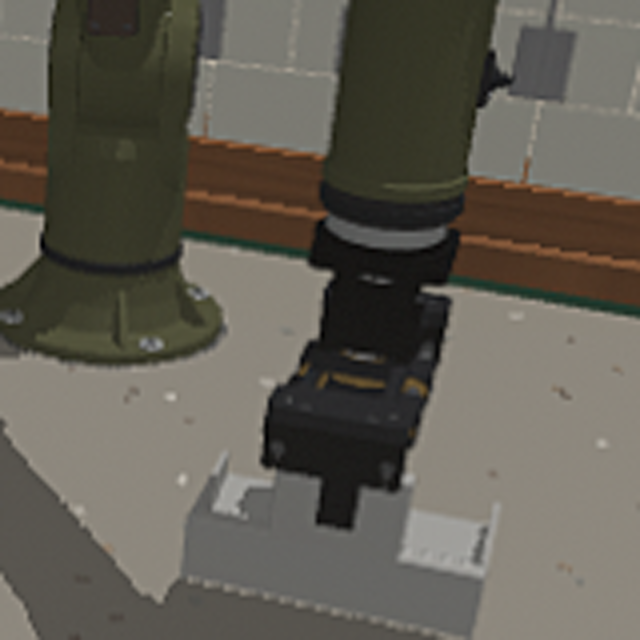

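{"op": "step_arm", "data": {"increments": [0.3,-0.1,0,0,0,0,0.7,-0.1,0,0,0,0.001,1,-0.2,0,0,0,0.002,1.1,-0.3,0,0,0,0.002,1.1,-0.2,0,0.001,0.001,0.001,0.9,-0.2,0,0,0,0.002,0.7,-0.2,-0.1,0,0,0.001,0.2,-0.1,0,0,0,0,0,0,0,0,0,0]}}

```text
time: 23.78
position: [0.4854, 0.3328, 0.0663]
tool_rot: [1.158, 1.242, -1.157]
ft_force: [0.1, -0.3, -3.0]
grip_width: 0.159
```

Run:
```python
from plan import *
s=ctrl.get_state(); p,R=cur()
q,S=tool_from_tray([*TRAY,0.0],traypose(AY,0),(.043,0,.0627))
print(s['time'],p,s['ft_force'],(q-p).round(4),(R.inv()*S).as_rotvec().round(4))
```

```text
23.775 [0.48542221 0.33277595 0.06628499] [ 0.08360297 -0.26461209 -2.98417958] [ 0.0008 -0.001  -0.0036] [ 0.0006 -0.0006  0.    ]
```

{"op": "step_arm", "data": {"increments": [0.1,0,0,0,0,0,0.1,0,0,0,0,0,0.1,0,0,0,0,0,0,0,0,0,0,0]}}

```text
time: 24.28
position: [0.4854, 0.3326, 0.0631]
tool_rot: [1.158, 1.242, -1.157]
ft_force: [-0.0, 0.3, -3.0]
grip_width: 0.156
```

{"op": "step_arm", "data": {"increments": [0.05,0,0,0,0,0,0,0,0,0,0,0]}}

```text
time: 24.52
position: [0.4854, 0.3327, 0.0628]
tool_rot: [1.158, 1.242, -1.157]
ft_force: [-0.0, -0.5, -2.4]
grip_width: 0.152
```

{"op": "step_arm", "data": {"increments": [0.05,0,0,0,0,0,0.05,0,0,0,0,0,0,0,0,0,0,0]}}

```text
time: 24.9
position: [0.4856, 0.3328, 0.0627]
tool_rot: [1.158, 1.242, -1.157]
ft_force: [-2.3, -1.5, 5.2]
grip_width: 0.156
```

Contact with the counter (force now up). Opening the jaws slowly and retreating straight up.

{"op": "step_arm", "data": {"increments": [0,0,0,0,0,0,0,0,0,0,0,0,0,0,0,0,0,0,0,0,0,0,0,0,0,0,0,0,0,0,0,0,0,0,0,0], "fingers": 60}}

```text
time: 25.65
position: [0.4854, 0.3327, 0.0617]
tool_rot: [1.158, 1.242, -1.157]
ft_force: [0.2, 0.2, 0.9]
grip_width: 0.595
```

{"op": "step_arm", "data": {"increments": [-0.4,0,0,0,0,0,-1,0,0,0,0,0,-2,0,0,0,0,0,-3,0,0,0,0,0,-3,0,0,0,0,0,-3,0,0,0,0,0,-2,0,0,0,0,0,-1,0,0,0,0,0,0,0,0,0,0,0]}}

```text
time: 26.78
position: [0.4857, 0.3329, 0.2169]
tool_rot: [1.159, 1.242, -1.156]
ft_force: [-0.3, -1.2, -0.8]
grip_width: 0.6
```

Run:
```python
from plan import *
s=ctrl.get_state(); print(s['time'],s['position'],s['ft_force'],s['grip_width'])
a=ctrl.get_image('top');b=ctrl.get_image('scene')
for d in ctrl.spot_point('top','tube_a'): print('o',d['score'],c2w('top',d['xyz']).round(4))
c,s=np.cos(TY),np.sin(TY);Rz=np.array([[c,-s,0],[s,c,0],[0,0,1]])
for n in ctrl.spot_point('scene','tray'): print(n['score'],c2w('scene',n['xyz']).round(4))
save('top','t9.png',(80,130,350,270),2.9,img=a)
save('scene','s9.png',(170,90,440,270),2.9,img=b)
```

```text
26.775 [0.48572052 0.33288671 0.21689078] [-0.25218276 -1.16834994 -0.81707538] 0.6002403079554084
o 0.69 [0.5332 0.0305 0.0294]
o 0.51 [ 0.5085 -0.0651  0.0286]
0.94 [ 0.6557  0.4757 -0.001 ]
0.93 [0.4464 0.3325 0.0011]
```

View pics/t9.png

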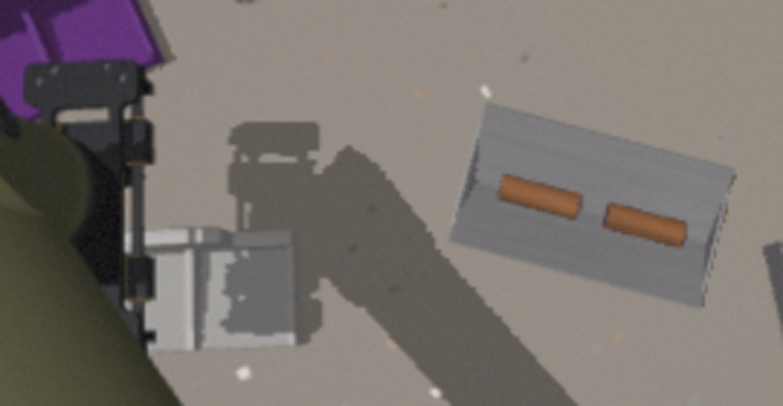

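View pics/s9.png

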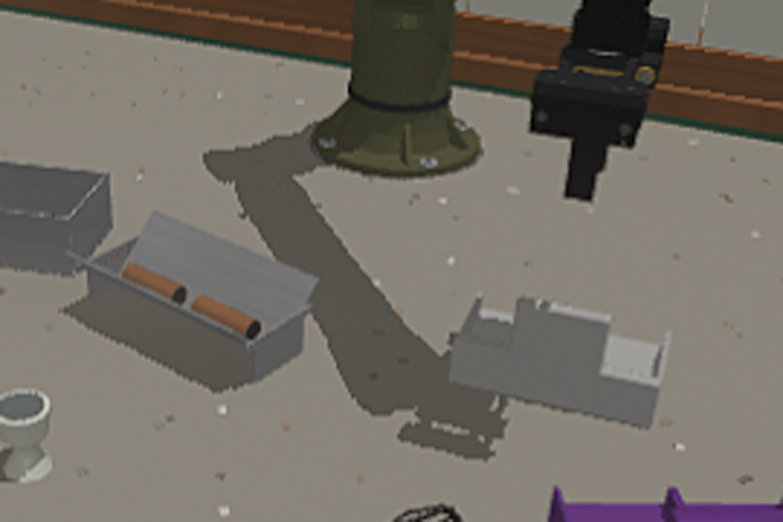

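Both tubes lie end to end in the fold, at top crop (540,196) and (646,225). The empty grey tray stands upright, at scene crop (555,360), and the gripper is clear. Handing in.

```bash
python3 -c "
from bench import ctrl
print(ctrl.close_job())"
```

```text
the job is handed in; nothing more can be done
None
```

The job is done and handed in at about 27 s of the allowed 61 s; no verdict is reported. I lifted the grey tray by its grip board, carried it level to the V tin and tipped it from 8° to 42° just above the fold. Both tubes rolled out, and I stood the empty tray back where it started.

**Tubes:** In the last pictures both tubes lie end to end along the fold. Their detected centres are 29 mm up, against the expected 27 mm, which is within the detector's error.

**Tray and gripper:** The tray stands upright on the counter, and the gripper is open and well clear of it. Wrist-force readings stayed at about 6 N or less, including when the tray was set down, and no picture showed the gripper near the tubes.

**Discrepancies:**
- **Arm moves:** Two larger moves ended about 15–25 mm short. I spotted these from the measured pose and corrected them.
- **Detector:** One low-confidence reading during the pour put a tube at counter height. It disagreed with the other readings and the pictures, so I ignored it.

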